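# Close the nested treatment canister and pack the client's box

## Task

Make up the client's home-care box: stand the orange inner canister in the white canister base on the stand, put the black top over it and twist it clockwise to its stop so that the two halves are fully closed and locked, grip bar in line with the ears. Then pack the closed canister and every skin-care jar, bottle, tub and pot on the table (two to four of them) into the wooden box, all standing upright on its floor. Leave the other things on the table where they are.

Things in the scene. Friction and masses are not known exactly. Their poses are not given: they have to be found in the camera images.
- stand: fixed steel plate 150 x 120 mm, 6 mm thick, with two grey U-shaped keyways (20 mm high in all), one at each end of its x axis; they hold the orange ears of the canister base so that it cannot turn, and let it be lifted straight up. Origin: centre of its underside, z up
- base: lower half of the outer canister: white, round, open at the top, loose in the stand. Origin: centre of underside, z up. Body 96 mm across, 24 mm high, flat shoulder on top; then a neck 68 mm across up to the rim at 46 mm. Well 60 mm across, its floor 6 mm above the underside. Orange ears 20 mm wide, 14 mm high at +x and -x reach 58 mm from the axis. 180 g
- base_lug (a point): bayonet lug at +x on the base's neck (a twin is at -x): orange, 18 mm wide, 35 to 43 mm above the underside, reaching 40.5 mm from the axis. Just clockwise of each (seen from above, centred 21 degrees away) is an 8 mm wide upright rib from the shoulder to 43 mm: the end stop. The point: outer face of the lug, mid-height
- top: upper half of the outer canister: black hollow cap, 96 mm across, mouth down, on the table at the start. Origin: centre of its mouth (plane of the lower rim), z up. 57 mm high to the flat roof, 53 mm inside, bore 87 mm. Inside the mouth, at +x and -x, are two lugs 18 mm wide, 1 to 9 mm above the rim, reaching in to 36.5 mm from the axis. 110 g
- top_bar (a point): centre of the upper face of the yellow grip bar on the roof of the top, 88 mm above the top's origin; the bar is 60 mm long along the top's x axis, 16 mm thick, 31 mm high. The closed canister can be lifted by it
- base_rim (a point): centre of the base's rim. The top drops over the neck onto the shoulder (its origin 24 mm above the base's) only with its bar 35 to 135 degrees counter-clockwise, seen from above, from the ear line; turned clockwise it then locks and stops with the bar in line with the ears (half a turn is the same). About 2 mm clearance all round, 2 mm lift when locked; turns easily
- pod: inner canister: closed orange cylinder 50 mm across, 66 mm high, brass band round the middle; stands in the well of the base and then shows 26 mm above the rim. Origin: centre of its underside, z up. 65 to 125 g
- crate: fixed open wooden box, outside 192 x 212 mm (x, y) and 36 mm high, walls 6 mm, so 180 x 200 mm inside; floor 6 mm thick. Origin: centre of its underside, z up
- amber_jar: amber glass jar with black lid, round, 62 mm across, 62 mm high, upright (may be absent). Origin: centre of its underside, z up. 125 to 250 g
- white_bottle: white round bottle with a brass band, 50 mm across, 104 mm high, upright (may be absent). Origin: centre of its underside, z up. 110 to 225 g
- square_tub: blue square tub with white lid, 54 x 54 mm (sides along its x and y), 90 mm high, upright (may be absent). Origin: centre of its underside, z up. 140 to 280 g
- green_pot: green glass pot with wooden lid, round, 64 mm across, 56 mm high, upright (may be absent). Origin: centre of its underside, z up. 140 to 280 g
- candle: bystander: white candle, 48 mm across, 75 mm high, origin centre of underside
- stone: bystander: dark massage stone, 48 mm across, 23 mm high, origin centre of underside
- steel_bowl: bystander: steel bowl, 110 mm across, 45 mm high, origin centre of underside
- mask_brush: bystander: mask brush lying on the table, 170 mm long along its x
- spatula: bystander: spatula lying on the table, 190 mm long along its x
- cup: bystander: blue cup, 72 mm across, 80 mm high, origin centre of underside
Things that resemble listed ones, but are neither listed nor needed, are in the scene too. What is shaped like the top but green, red or turquoise is not meant.

How it is judged (in metres and radians):
On the way, in this order (a step that is already met when the one before it is completed fails the run):
1. the orange inner canister stands in the well of the base (horizontal distance between pod and base below 0.009 m and z of pod in the frame of base between 0.002 and 0.01 m), for 0.2 s.
2. the black top is down on the base's shoulder over the inner canister and turned to its stop (all of step 1 and angle between the x axis of top and the x axis of base, either way round below 0.2 rad and horizontal distance between top and base below 0.006 m and z of top in the frame of base between 0.02 and 0.029 m), for 0.2 s.
At the end, for the whole second after the job is handed in: In the box, on its floor, upright within 0.12 rad and at rest: the base, with the inner canister in its well and the top locked on (origin 20 to 29 mm above the base's, bar within 0.2 rad of the ear line, axes within 6 mm), and every jar, bottle, tub and pot present (all of step 2 and x of base in the frame of crate between -0.06 and 0.06 m and y of base in the frame of crate between -0.07 and 0.07 m and z of base in the frame of crate between 0.001 and 0.012 m and angle between each of base, amber_jar, white_bottle, square_tub, green_pot's own z axis and vertical below 0.12 rad and linear speed of each of base, amber_jar, white_bottle, square_tub, green_pot below 0.02 m/s and x of amber_jar in the frame of crate between -0.075 and 0.075 m and y of amber_jar in the frame of crate between -0.085 and 0.085 m and z of amber_jar in the frame of crate between 0.001 and 0.012 m and x of white_bottle in the frame of crate between -0.075 and 0.075 m and y of white_bottle in the frame of crate between -0.085 and 0.085 m and z of white_bottle in the frame of crate between 0.001 and 0.012 m and x of square_tub in the frame of crate between -0.075 and 0.075 m and y of square_tub in the frame of crate between -0.085 and 0.085 m and z of square_tub in the frame of crate between 0.001 and 0.012 m and x of green_pot in the frame of crate between -0.075 and 0.075 m and y of green_pot in the frame of crate between -0.085 and 0.085 m and z of green_pot in the frame of crate between 0.001 and 0.012 m); the robot touches nothing.
It fails at once if a bystander (candle, stone, bowl, brush, spatula, cup) is pushed more than 40 mm from its place (distance of any of candle, stone, steel_bowl, mask_brush, spatula, cup from where it was at the start of the episode above 0.04 m).
Of amber_jar, white_bottle, square_tub, green_pot only 2 to 4 are there at a start; the rules pass over those that are not, and their reading is None.
At some moment in a run one of top, amber_jar, green_pot may be knocked a few centimetres aside while the robot is not near it.
It also fails if it takes over 208 s, if anything falls off the work surface, if the arm or the gripper's body presses on something with over 40 N, if the wrist force passes 120 N, or if a joint passes its speed limit or range.

## Robot

A 6-joint arm with a two-finger parallel gripper is mounted at the origin on the work surface. World frame = base frame: x ahead of the robot, y to its left, z up, the work surface at z = 0. Lengths are in m, angles in degrees, forces in N, time in s.
With the tool pointing down it reaches from about 0.25 to 0.725 m from the base axis. Payload 9.7 kg.
Tool frame: the origin (TCP) lies midway between the tips of the shut fingers; the grasp point (between the pads) lies 19 mm behind it; x points along the fingers, y is the direction in which the jaws open and shut, and the axes are right-handed (so a half turn about x gives the same grasp; the last joint's range is limited). The gripper opens to 85 mm and grips with 20 to 120 N. Pads are 22 mm wide; open, the fingers measure 114 mm over their backs; the gripper's body (76 mm by 85 mm) begins 54 mm behind the grasp point. The pads swing forward as they close: fully open they stand 13 mm farther back than shut.
Start: joints at [-74.083, 4.979, 10.078, 95.1, 0, 90], TCP at [0.151, -0.529, 0.21] pointing down, gripper open.
Joint ranges: [-179.16, 179.16], [-48.56, 103.87], [-65.8, 70.77], [-126.05, 130.52], [-82.76, 87.17], [-180, 180]. Speed limits (degrees/s): [127.2, 127.2, 147.25, 180, 180, 180].

## Interface

Orientations are given as [roll, pitch, yaw] about the fixed x, y, z axes, in that order (R = Rz(yaw) Ry(pitch) Rx(roll)).
In Python, from workcell import bot, cams gives the robot as it stands.
- The arm moves only by the tool apply_moves, never from a script. Its argument "commands" is a list of rows, each a list of 5 numbers: the shift along the tool's x, y, z in m, then the turn about the tool's x in rad, then the opening, from -1 (shut) to 1 (fully open). In form: [[tx, ty, tz, roll, hand], ...]. A call has 1 to 12 rows; each row is the pose to reach, as a shift and turn from the pose measured when the call began, along the tool's axes at that moment; what a row does not reach only later rows make up. A row lasts 1/10 s, in which the tool goes at most 50 mm and 8.59 degrees, less where a joint would pass 70% of its speed; a pose out of reach is approached as far as the arm can. A call with a gripper value outside its range is refused whole. The fingers move at their own pace and stop on an object; "newtons" is the grip in N (left out, the last holds). Time passes only in rows, so rows that repeat a pose let the fingers close. It gives the time, the measured TCP pose, the force and the opening at its end, in the units of the state.
- bot.get_obs(): the state, without advancing time (a new reading comes with each control period).
- cams.camera(name): name is "scene" or "top" or "wrist"; returns a dict with "frame" (420x560x3 uint8, blue, green, red), "depth" (420x560 float32, m along the optical axis (not along the pixel's ray), 0 where there is no reading), "camera_matrix" (3x3 intrinsics, pixels), "R" (3x3) and "t" (3): a world point X has camera coordinates R X + t; the wrist camera has in their place "mount" (4x4, takes a point from camera to tool coordinates, whose origin is the TCP and whose axes are the tool frame's). Camera axes: x right, y down, z forward; pixel columns grow to the right and rows downward; lengths in m; the calibration is good to about 2 mm. The wrist camera is an equidistant fisheye: a pixel r from the principal point sees the ray r / f radians off the axis. A picture is of the moment at which its call begins: read the wrist's pose just before it.
- bot.job_done(): hands the job in, once; it reports no verdict.
Trained networks look in the newest picture that a camera, given by its name, has taken for a name from the list of things; names that differ only in an ending like _2 or _b are one class to them, and where a whole thing is asked for, a point or a joint stands for the part that bears it (a point fixed in the world has none). Each returns a list of dicts, best first, with "confidence" (0 to 1); they miss things now and then, are a little off and sometimes report something else, mostly with a low value. They report only what shows in the picture. A call takes as long as a camera call. They do not tell look-alikes from the thing itself.
- cams.spot_in(name, camera): "rect" ([left, top, right, bottom] in pixels, round what is visible of it).
The state is a dict: "time": time; "q": joint angles; "qd": joint speeds; "joint_efforts": joint torques, N m; "ee_pos": TCP position; "tcp_rot": TCP orientation; "wrist_force": force on the tool from outside, world axes, zero at the start; "torque": the same for the moment, N m; "opening": finger opening in m.
Only numpy, scipy, OpenCV 4.12 (cv2) and the standard library are available. Lean on these libraries where they do the work, as an engineer would, in place of code of your own. Each camera call takes 0.05 s, during which the arm holds its last target. There are 200 camera calls.

## Working session

There is one attempt and no reset: what is moved stays moved. The work goes in short steps, Python scripts to look and compute and a tool call to move; the robot and the scene stay as the last step left them, time stands still between calls to the robot, and variables do not carry over. Pictures are saved under pics/ and viewed, about 12 in all and at most 16, crops included, and the job is handed in when it is done.

Besides the shell and the picture viewer there is one more tool, called after "Call:" in YAML: its name, and indented under it one key for each argument. apply_moves: Moves the arm, as the interface text tells. Its arguments: {"type":"object","properties":{"commands":{"type":"array"},"newtons":{"type":"number"}},"required":["commands"]}

```bash
mkdir -p pics; ls; cat > h.py <<'E'
import numpy as np,cv2
from workcell import bot,cams
from scipy.spatial.transform import Rotation as Ro
def snap(n):
    c=cams.camera(n); return c
def world(c):
    "per-pixel world points for a fixed camera"
    K=c["camera_matrix"];d=c["depth"];v,u=np.indices(d.shape)
    P=np.stack([(u-K[0,2])/K[0,0]*d,(v-K[1,2])/K[1,1]*d,d],-1)
    W=(P-c["t"])@c["R"]; W[d==0]=np.nan
    return W
def st():
    o=bot.get_obs(); print({k:np.round(o[k],3).tolist() for k in("time","q","ee_pos","tcp_rot","wrist_force","opening")}); return o
NAMES="stand base top pod crate amber_jar white_bottle square_tub green_pot candle stone steel_bowl mask_brush spatula cup".split()
E
python3 - <<'E'
from h import *
st()
for n in("scene","top"):
    c=snap(n);cv2.imwrite(f"pics/{n}0.png",c["frame"])
    W=world(c);np.savez(f"{n}0.npz",W=W,f=c["frame"])
    print(n,np.round(c["camera_matrix"][0],1),np.round(-c["R"].T@c["t"],3))
    for k in NAMES:
        for r in cams.spot_in(k,n)[:3]:
            l,t,rr,b=[int(x) for x in r["rect"]]
            u,v=(l+rr)//2,(t+b)//2
            print(k,round(r["confidence"],2),[l,t,rr,b],np.round(W[min(v,419),min(u,559)],3))
E
```

```text
pics
{'time': 0.0, 'q': [-74.085, 5.01, 10.033, 95.097, -0.002, 90.001], 'ee_pos': [0.151, -0.529, 0.21], 'tcp_rot': [-88.51, 89.926, 107.405], 'wrist_force': [0.774, -0.704, 0.053], 'opening': 0.085}
scene [421.7   0.  273. ] [1.142 0.222 0.696]
stand 0.91 [351, 205, 419, 269] [0.497 0.319 0.035]
stand 0.39 [319, 248, 366, 307] [0.647 0.242 0.064]
base 0.84 [367, 207, 413, 251] [0.448 0.332 0.013]
base 0.53 [224, 256, 259, 293] [0.686 0.059 0.063]
top 0.98 [259, 306, 313, 374] [0.793 0.169 0.06 ]
top 0.73 [357, 147, 400, 195] [0.306 0.288 0.06 ]
top 0.68 [318, 250, 368, 308] [0.656 0.244 0.071]
pod 0.83 [202, 212, 225, 247] [ 0.589 -0.031  0.061]
crate 0.85 [70, 168, 194, 245] [ 0.522 -0.26   0.009]
amber_jar 0.9 [223, 253, 257, 292] [0.683 0.056 0.064]
white_bottle 0.74 [271, 211, 294, 264] [0.599 0.116 0.088]
white_bottle 0.25 [367, 210, 412, 250] [0.493 0.323 0.054]
green_pot 0.7 [226, 176, 254, 214] [ 0.466 -0.011  0.052]
candle 0.8 [155, 246, 182, 286] [ 0.706 -0.077  0.068]
candle 0.53 [200, 211, 225, 246] [ 0.591 -0.032  0.065]
stone 0.74 [410, 267, 465, 319] [0.598 0.428 0.0
[... 914 characters left out ...]
08, 167] [0.651 0.049 0.061]
amber_jar 0.19 [180, 144, 231, 193] [0.608 0.235 0.084]
white_bottle 0.63 [251, 168, 276, 205] [0.565 0.111 0.105]
green_pot 0.88 [311, 241, 343, 271] [ 0.43  -0.019  0.056]
green_pot 0.37 [141, 215, 191, 267] [0.462 0.33  0.011]
candle 0.85 [343, 122, 373, 161] [ 0.671 -0.085  0.075]
stone 0.77 [291, 211, 310, 232] [0.508 0.035 0.019]
steel_bowl 0.63 [102, 147, 149, 194] [0.625 0.437 0.008]
steel_bowl 0.62 [313, 239, 343, 271] [ 0.432 -0.022  0.055]
mask_brush 0.85 [243, 242, 265, 326] [0.371 0.133 0.021]
spatula 0.65 [335, 240, 369, 332] [ 0.37  -0.075  0.016]
cup 0.92 [376, 101, 415, 143] [ 0.744 -0.184  0.005]
cup 0.57 [249, 169, 277, 203] [0.565 0.111 0.105]
```

```bash
python3 - <<'E'
from h import *
a=cv2.imread("pics/top0.png");cv2.imwrite("pics/top0b.png",cv2.resize(a[60:350,90:500],None,fx=1.95,fy=1.95,interpolation=cv2.INTER_CUBIC))
a=cv2.imread("pics/scene0.png");cv2.imwrite("pics/scene0b.png",cv2.resize(a[130:400,60:480],None,fx=1.9,fy=1.9,interpolation=cv2.INTER_CUBIC))
E
```

```text
(no output)
```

View pics/top0b.png

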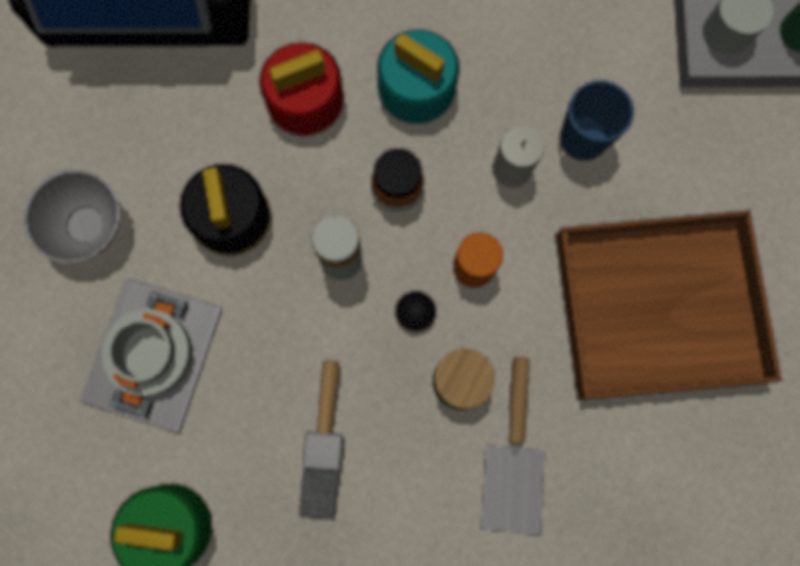

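View pics/scene0b.png

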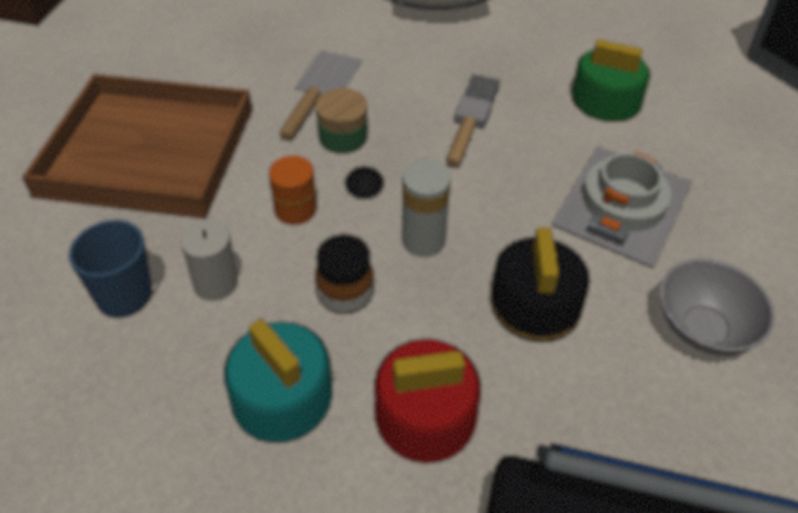

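The top view crop shows the black top at crop (225,208), with look-alikes red (302,88), turquoise (418,75) and green (160,530). Only the black one fits the description. The pot (464,379), amber jar (398,177) and white bottle (336,245) are present and there is no square tub. The pod is at (479,258), the stand with base at (148,352) and the crate at (668,305). Next I'll measure them precisely.

```bash
cat >> h.py <<'E'
def disc(W,g,z0,z1,r):
    "centre of round top face: points near g with z in band; returns centre, radius, n, z"
    m=(np.hypot(W[...,0]-g[0],W[...,1]-g[1])<r)&(W[...,2]>z0)&(W[...,2]<z1)
    p=W[m]; 
    if len(p)<15: return None
    (x,y),R=cv2.minEnclosingCircle(p[:,:2].astype(np.float32))
    return np.round([x,y,R,len(p),np.median(p[:,2]),*p[:,:2].mean(0)],4)
def rect(W,f,g,z0,z1,r,col=None):
    m=(np.hypot(W[...,0]-g[0],W[...,1]-g[1])<r)&(W[...,2]>z0)&(W[...,2]<z1)
    if col is not None: m&=col(f)
    p=W[m]; (c,s,a)=cv2.minAreaRect((p[:,:2]*1000).astype(np.float32)); 
    if s[0]<s[1]: s=s[::-1];a+=90
    q=p[:,:2]-p[:,:2].mean(0);w,V=np.linalg.eigh(q.T@q);pa=np.degrees(np.arctan2(V[1,1],V[0,1]))%180
    return np.round([*c,*s,a%180,pa,len(p)],1),np.round(p.mean(0),4)
HS=lambda f:cv2.cvtColor(f,cv2.COLOR_BGR2HSV)
yel=lambda f:(HS(f)[...,0]>20)&(HS(f)[...,0]<34)&(HS(f)[...,1]>120)
ora=lambda f:(HS(f)[...,0]<16)&(HS(f)[...,1]>150)
def plan(xyz,jaw,o=None,flip=None):
    "shift in tool axes and roll so that TCP goes to xyz with jaw line at angle jaw (deg, mod 180)"
    o=o or bot.get_obs(); R=Ro.from_euler("xyz",o["tcp_rot"],degrees=True).as_matrix()
    cur=np.degrees(np.arctan2(R[1,1],R[0,1])); d=(jaw-cur+90)%180-90
    if flip: d+=flip
    print("  shift",np.round(R.T@(np.array(xyz)-o["ee_pos"]),3),"roll",round(-np.radians(d),3),"jaw now",round(cur,1),"turn",round(d,1),"q6",round(o["q"][5],1))
    return R
E
python3 - <<'E'
from h import *
for n in("top","scene"):
    z=np.load(n+"0.npz");W,f=z["W"],z["f"];print(n)
    for k,g,a,b,r in[("pod",(.563,-.032),.058,.075,.04),("amber",(.651,.049),.055,.07,.045),("bottle",(.565,.111),.095,.115,.04),("pot",(.43,-.02),.05,.064,.045),("top",(.62,.23),.05,.064,.07),("rim",(.462,.33),.046,.06,.05),("shoulder",(.462,.33),.025,.036,.06),("candle",(.671,-.085),.07,.08,.04)]:
        print(k,disc(W,g,a,b,r))
    for k,g,a,b,r,c in[("bar",(.614,.236),.078,.1,.06,yel),("ears",(.462,.33),.012,.03,.075,ora),("lugs",(.462,.33),.035,.055,.05,ora),("crate",(.52,-.256),.028,.045,.17,None),("stand",(.46,.33),.001,.011,.11,None)]:
        try: print(k,*rect(W,f,g,a,b,r,c))
        except Exception as e: print(k,e)
c=f
f=cv2.imread("pics/top0.png");cv2.imwrite("pics/c.png",np.hstack([cv2.resize(f[190:290,120:215],(570,600),interpolation=cv2.INTER_CUBIC)]))
plan((.56,-.03,.2),0)
E
```

```text
top
pod [ 5.667e-01 -3.800e-02  2.500e-02  4.420e+02  6.570e-02  5.658e-01
 -3.780e-02]
amber [6.607e-01 5.050e-02 2.760e-02 4.950e+02 6.200e-02 6.604e-01 5.080e-02]
bottle [5.741e-01 1.152e-01 2.510e-02 4.780e+02 1.039e-01 5.729e-01 1.148e-01]
pot [ 4.347e-01 -2.150e-02  3.170e-02  7.540e+02  5.590e-02  4.344e-01
 -2.130e-02]
top [6.258e-01 2.473e-01 4.800e-02 1.147e+03 5.670e-02 6.222e-01 2.443e-01]
rim [4.626e-01 3.302e-01 4.070e-02 3.260e+02 5.130e-02 4.616e-01 3.294e-01]
shoulder [4.623e-01 3.290e-01 4.830e-02 6.380e+02 3.020e-02 4.590e-01 3.222e-01]
candle [ 6.860e-01 -8.480e-02  2.450e-02  3.810e+02  7.480e-02  6.849e-01
 -8.410e-02]
bar [626.1 246.8  59.9  16.   12.9  12.5 226. ] [0.6246 0.2458 0.0874]
ears [462.5 329.  114.8  19.4 163.7 163.4  61. ] [0.4616 0.3289 0.0202]
lugs [461.1 327.4  78.1  22.9 156.5 156.3  39. ] [0.4582 0.3274 0.0486]
crate [ 521.3 -246.9  213.6  192.2   95.7   94.9 1271. ] [ 0.5208 -0.2515  0.0345]
stand [ 460.1  330.   218.2  217.    91.5  149.8 3006. ] [0.4572 0.3273 0.0046]
scene
pod [ 5.683e-01 -3.850e-02  2.570e-02  3.780e+02  6.770e-02  5.711e
[... 330 characters left out ...]
01]
rim [4.643e-01 3.279e-01 4.260e-02 3.370e+02 5.250e-02 4.673e-01 3.270e-01]
shoulder [4.640e-01 3.278e-01 4.890e-02 6.000e+02 3.180e-02 4.779e-01 3.267e-01]
candle [ 6.867e-01 -8.640e-02  2.470e-02  4.250e+02  7.660e-02  6.892e-01
 -8.450e-02]
bar [629.5 246.   57.4  16.3  12.8  12.3 254. ] [0.634  0.246  0.0882]
ears [515.5 313.2  17.8   9.9  69.6  72.2  34. ] [0.5155 0.3142 0.0218]
lugs [498.8 314.6  23.6   9.4  81.4  69.7  50. ] [0.4995 0.3131 0.0487]
crate [ 521.4 -248.3  213.4  196.6   95.6   60.2 1308. ] [ 0.532  -0.2496  0.0348]
stand [ 457.9  328.9  218.8  213.6  129.5   87.7 3404. ] [0.4745 0.3321 0.0044]
  shift [ 0.01  -0.368 -0.53 ] roll -1.293 jaw now -74.1 turn 74.1 q6 90.0
```

View pics/c.png

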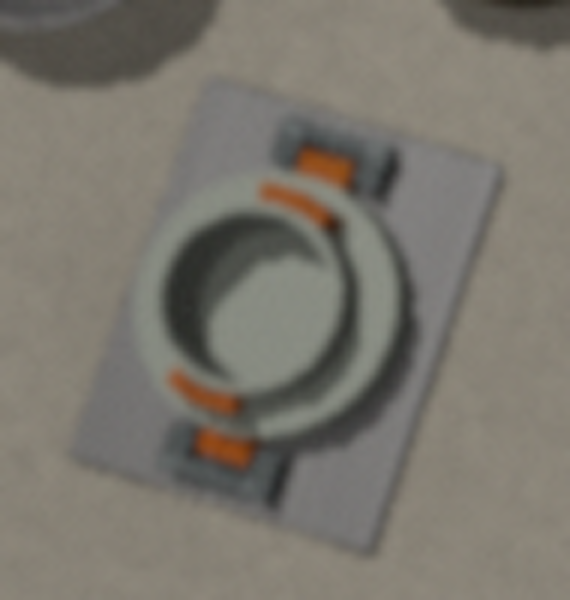

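```bash
python3 - <<'E'
from h import *
o=bot.get_obs();plan((.5675,-.038,.14),-74,o)
E
```

```text
shift [ 0.07  -0.358 -0.535] roll -0.001 jaw now -74.1 turn 0.1 q6 90.0
```

Call:
apply_moves:
  commands:
    - [0,-0.03,-0.045,0,1]
    - [0,-0.06,-0.09,0,1]
    - [0,-0.09,-0.135,0,1]
    - [0.01,-0.12,-0.18,0,1]
    - [0.02,-0.15,-0.225,0,1]
    - [0.03,-0.18,-0.27,0,1]
    - [0.04,-0.21,-0.315,0,1]
    - [0.05,-0.24,-0.36,0,1]
    - [0.06,-0.27,-0.405,0,1]
    - [0.07,-0.3,-0.45,0,1]
    - [0.07,-0.33,-0.495,0,1]
    - [0.07,-0.358,-0.535,0,1]
  newtons: 40

```text
time: 2.8
ee_pos: [0.5364, -0.074, 0.142]
tcp_rot: [4.4, 90.0, -159.7]
wrist_force: [0.7, -0.7, 0.4]
opening: 0.0853
```

```bash
python3 - <<'E'
from h import *
o=st();plan((.5675,-.038,.042),-74,o)
E
```

```text
{'time': 2.8, 'q': [-7.85, 2.954, 0.382, 87.435, -0.004, 156.226], 'ee_pos': [0.536, -0.074, 0.142], 'tcp_rot': [4.375, 89.992, -159.701], 'wrist_force': [0.722, -0.723, 0.351], 'opening': 0.085}
  shift [ 0.1   -0.026 -0.04 ] roll -0.001 jaw now -74.1 turn 0.1 q6 156.2
```

Call:
apply_moves:
  commands:
    - [0.01,-0.01,-0.02,-0.14,1]
    - [0.01,-0.02,-0.035,-0.28,1]
    - [0.01,-0.026,-0.04,-0.42,1]
    - [0.01,-0.026,-0.04,-0.56,1]
    - [0.01,-0.026,-0.04,-0.7,1]
    - [0.01,-0.026,-0.04,-0.84,1]
    - [0.01,-0.026,-0.04,-0.98,1]
    - [0.03,-0.026,-0.04,-1.1,1]
    - [0.06,-0.026,-0.04,-1.1,1]
    - [0.09,-0.026,-0.04,-1.1,1]
    - [0.1,-0.026,-0.04,-1.1,1]
    - [0.1,-0.026,-0.04,-1.1,1]

```text
time: 4.0
ee_pos: [0.5668, -0.038, 0.0408]
tcp_rot: [-80.5, 89.8, 178.5]
wrist_force: [-0.6, 0.8, -0.2]
opening: 0.0853
```

Call:
apply_moves:
  commands:
    - [0,0,0,0,-1]
    - [0,0,0,0,-1]
    - [0,0,0,0,-1]
    - [0,0,0,0,-1]
    - [0,0,0,0,-1]
    - [0,0,0,0,-1]
    - [0,0,0,0,-1]
    - [0,0,0,0,-1]

```text
time: 4.8
ee_pos: [0.5677, -0.0372, 0.0496]
tcp_rot: [118.5, 89.8, 17.5]
wrist_force: [-24.3, 6.3, 56.5]
opening: 0.0004
```

```bash
python3 - <<'E'
from h import *
o=st();plan((.463,.329,.18),-10,o)
c=snap("wrist");cv2.imwrite("pics/w1.png",c["frame"])
E
```

```text
{'time': 4.8, 'q': [-3.793, 7.218, -5.266, 77.289, 0.088, 97.223], 'ee_pos': [0.568, -0.037, 0.05], 'tcp_rot': [118.542, 89.757, 17.526], 'wrist_force': [-24.327, 6.338, 56.505], 'opening': 0.0}
  shift [-0.13  -0.172 -0.34 ] roll -0.018 jaw now -11.0 turn 1.0 q6 97.2
```

View pics/w1.png

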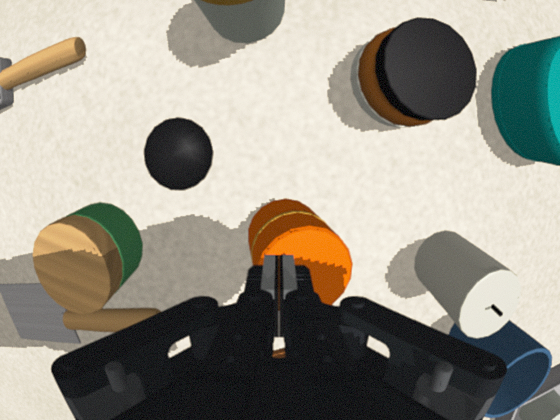

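Call:
apply_moves:
  commands:
    - [-0.01,0,0,0,-1]
    - [-0.04,0,0,0,-1]
    - [-0.08,0,0,0,1]
    - [-0.11,0,0,0,1]
    - [-0.11,0,0,0,1]
    - [-0.11,0,0,0,1]

```text
time: 5.45
ee_pos: [0.5679, -0.0373, 0.1607]
tcp_rot: [111.2, 89.6, 10.2]
wrist_force: [-0.8, -0.1, -0.7]
opening: 0.058
```

```bash
python3 - <<'E'
from h import *
o=st()
c=snap("wrist");np.savez("w.npz",f=c["frame"],d=c["depth"],K=c["camera_matrix"],M=c["mount"])
print(c["camera_matrix"],np.round(c["mount"],3))
for n in("top","scene"):
    c=snap(n);W=world(c);f=c["frame"];cv2.imwrite(f"pics/{n}1.png",f)
    m=ora(f)&(np.hypot(W[...,0]-.56,W[...,1]+.03)<.12);p=W[m];print(n,len(p),p.min(0),p.max(0),disc(W,(.5675,-.038),.056,.075,.06))
a=cv2.imread("pics/scene1.png");w=np.load("w.npz")["f"]
cv2.imwrite("pics/m1.png",np.hstack([cv2.resize(a[150:330,170:290],(400,600)),cv2.resize(w,(400,600))]))
E
```

```text
{'time': 5.45, 'q': [-3.809, 6.464, 6.182, 89.357, 0.09, 97.205], 'ee_pos': [0.568, -0.037, 0.161], 'tcp_rot': [111.238, 89.628, 10.224], 'wrist_force': [-0.81, -0.122, -0.692], 'opening': 0.058}
[[325.1922621    0.         278.47978682]
 [  0.         325.1922621  215.4142497 ]
 [  0.           0.           1.        ]] [[-0.    -0.271  0.963 -0.162]
 [ 1.    -0.     0.    -0.   ]
 [ 0.     0.963  0.271 -0.07 ]
 [ 0.     0.     0.     1.   ]]
top 342 [ 0.50477743 -0.03841846  0.01331033] [0.65523292 0.06229255 0.61988757] [ 5.695e-01 -3.270e-02  2.350e-02  1.700e+02  6.580e-02  5.695e-01
 -2.500e-02]
scene 707 [ 0.52072775 -0.14481917  0.00638819] [ 0.60758917 -0.01488647  0.07033385] [ 5.711e-01 -3.870e-02  2.580e-02  3.970e+02  6.760e-02  5.747e-01
 -3.850e-02]
```

View pics/m1.png

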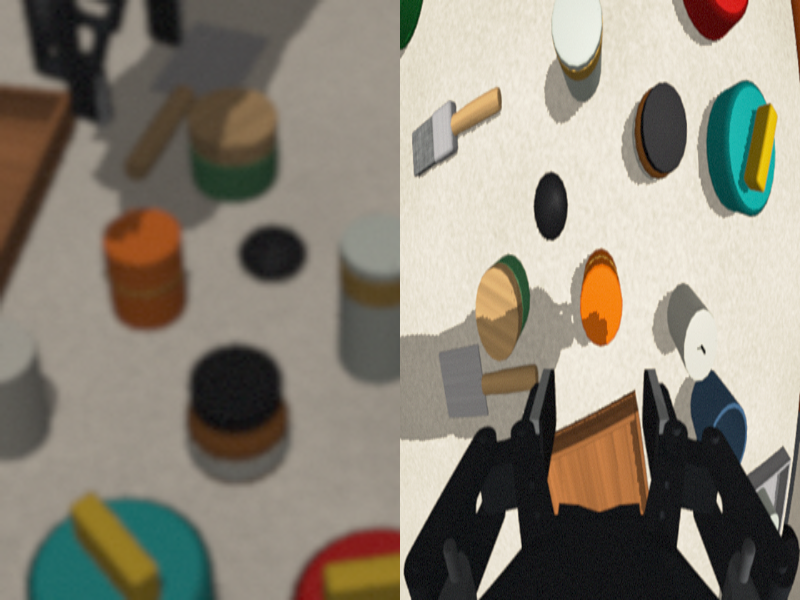

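```bash
python3 - <<'E'
from h import *
o=st();plan((.57,-.0385,.029),-10,o)
E
```

```text
{'time': 5.6, 'q': [-3.81, 6.545, 6.019, 89.345, 0.088, 97.205], 'ee_pos': [0.567, -0.037, 0.158], 'tcp_rot': [131.493, 89.844, 30.478], 'wrist_force': [-0.74, 0.108, -0.196], 'opening': 0.079}
  shift [0.129 0.003 0.001] roll -0.018 jaw now -11.0 turn 1.0 q6 97.2
```

Call:
apply_moves:
  commands:
    - [0.02,0.003,0.001,0,1]
    - [0.05,0.003,0.001,0,1]
    - [0.08,0.003,0.001,0,1]
    - [0.11,0.003,0.001,0,1]
    - [0.13,0.003,0.001,0,1]
    - [0.13,0.003,0.001,0,1]
    - [0.13,0.003,0.001,0,1]
    - [0.13,0.003,0.001,0,0.3]
    - [0.13,0.003,0.001,0,0.3]
    - [0.13,0.003,0.001,0,0.0]
    - [0.13,0.003,0.001,0,0.0]

```text
time: 6.7
ee_pos: [0.5705, -0.0387, 0.0299]
tcp_rot: [117.1, 89.7, 16.0]
wrist_force: [-0.1, 0.9, 4.9]
opening: 0.0485
```

Call:
apply_moves:
  commands:
    - [0,0,0,0,-0.5]
    - [0,0,0,0,-0.5]
    - [0,0,0,0,-0.5]
    - [0,0,0,0,-0.5]

```text
time: 7.1
ee_pos: [0.5706, -0.0387, 0.03]
tcp_rot: [115.7, 89.7, 14.7]
wrist_force: [1.1, -0.1, 0.7]
opening: 0.0482
```

```bash
python3 - <<'E'
from h import *
o=st();plan((.463,.329,.15),-10,o)
E
```

```text
{'time': 7.1, 'q': [-3.929, 8.035, -6.546, 75.158, 0.088, 97.089], 'ee_pos': [0.571, -0.039, 0.03], 'tcp_rot': [115.706, 89.724, 14.688], 'wrist_force': [1.089, -0.083, 0.743], 'opening': 0.048}
  shift [-0.12  -0.175 -0.341] roll -0.018 jaw now -11.0 turn 1.0 q6 97.1
```

Call:
apply_moves:
  commands:
    - [-0.04,0,0,0,-0.5]
    - [-0.08,0,0,0,-0.5]
    - [-0.12,0,0,0,-0.5]
    - [-0.12,-0.018,-0.035,0,-0.5]
    - [-0.12,-0.036,-0.07,0,-0.5]
    - [-0.12,-0.054,-0.105,0,-0.5]
    - [-0.12,-0.072,-0.14,0,-0.5]
    - [-0.12,-0.09,-0.175,0,-0.5]
    - [-0.12,-0.108,-0.21,0,-0.5]
    - [-0.12,-0.126,-0.245,0,-0.5]
    - [-0.12,-0.144,-0.28,0,-0.5]
    - [-0.12,-0.16,-0.312,0,-0.5]

```text
time: 8.3
ee_pos: [0.4718, 0.2996, 0.1498]
tcp_rot: [116.1, 89.7, 15.1]
wrist_force: [0.5, -0.2, -1.5]
opening: 0.0484
```

```bash
python3 - <<'E'
from h import *
o=st();plan((.463,.329,.049),-10,o)
for n in("top","scene"):
    c=snap(n);W=world(c);f=c["frame"]
    m=ora(f)&(W[...,2]>.1)&(W[...,2]<.2);p=W[m];print(n,len(p),p.min(0),p.max(0)) if len(p) else 0
E
```

```text
{'time': 8.3, 'q': [32.461, 5.093, 3.502, 88.156, -0.079, 133.453], 'ee_pos': [0.472, 0.3, 0.15], 'tcp_rot': [116.054, 89.735, 15.061], 'wrist_force': [0.496, -0.197, -1.51], 'opening': 0.048}
  shift [ 0.101 -0.015 -0.027] roll -0.017 jaw now -11.0 turn 1.0 q6 133.5
top 675 [0.44604942 0.25747254 0.10261748] [0.85478298 0.31422907 0.19947004]
scene 878 [ 0.15216651 -0.73688329  0.10006611] [0.49701315 0.32441035 0.19990915]
```

Held and upright over the base; lower and release.

Call:
apply_moves:
  commands:
    - [0,-0.015,-0.027,0,-0.5]
    - [0,-0.015,-0.027,0,-0.5]
    - [0.02,-0.015,-0.027,0,-0.5]
    - [0.04,-0.015,-0.027,0,-0.5]
    - [0.06,-0.015,-0.027,0,-0.5]
    - [0.08,-0.015,-0.027,0,-0.5]
    - [0.09,-0.015,-0.027,0,-0.5]
    - [0.1,-0.015,-0.027,0,-0.5]
    - [0.1,-0.015,-0.027,0,-0.5]
    - [0.1,-0.015,-0.027,0,-0.5]

```text
time: 9.4
ee_pos: [0.4622, 0.3309, 0.0501]
tcp_rot: [127.2, 89.7, 26.4]
wrist_force: [0.2, 0.2, -0.5]
opening: 0.048
```

```bash
python3 - <<'E'
from h import *
st()
E
```

```text
{'time': 9.4, 'q': [35.621, 7.097, -5.341, 77.289, -0.044, 136.418], 'ee_pos': [0.462, 0.331, 0.05], 'tcp_rot': [127.179, 89.724, 26.382], 'wrist_force': [0.184, 0.222, -0.522], 'opening': 0.048}
```

Call:
apply_moves:
  commands:
    - [0,0,0,0,0.3]
    - [0,0,0,0,0.5]
    - [0,0,0,0,0.8]
    - [0,0,0,0,1]
    - [-0.02,0,0,0,1]
    - [-0.06,0,0,0,1]
    - [-0.1,0,0,0,1]
    - [-0.14,0,0,0,1]
    - [-0.14,0.05,0,0,1]
    - [-0.14,0.1,0,0,1]
    - [-0.14,0.15,0,0,1]

```text
time: 10.5
ee_pos: [0.6106, 0.3023, 0.1915]
tcp_rot: [127.3, 89.6, 26.6]
wrist_force: [-0.3, 1.4, 1.2]
opening: 0.0856
```

```bash
python3 - <<'E'
from h import *
o=st()
for n in("top","scene"):
    c=snap(n);W=world(c);f=c["frame"]
    print(n,"pod",disc(W,(.463,.329),.07,.09,.05),"rim",disc(W,(.463,.329),.046,.06,.055),"top",disc(W,(.627,.246),.05,.064,.07))
    for a in[("bar",(.627,.246),.078,.1,.06,yel),("ears",(.462,.33),.012,.03,.075,ora)]:
        try: print(a[0],*rect(W,f,*a[1:]))
        except Exception as e: print(a[0],e)
plan((.627,.2465,.13),102.7,o)
E
```

```text
{'time': 10.5, 'q': [26.341, 23.477, 30.191, 96.336, 0.001, 127.089], 'ee_pos': [0.611, 0.302, 0.192], 'tcp_rot': [127.299, 89.623, 26.552], 'wrist_force': [-0.325, 1.399, 1.2], 'opening': 0.086}
top pod None rim [4.799e-01 3.058e-01 2.190e-02 5.500e+01 5.090e-02 4.833e-01 3.041e-01] top [6.257e-01 2.469e-01 4.780e-02 1.142e+03 5.660e-02 6.220e-01 2.444e-01]
bar [625.9 246.8  59.6  16.5  13.6  12.9 231. ] [0.6246 0.2459 0.0872]
ears [513.4 313.5  18.1   6.9  71.8  69.   30. ] [0.5136 0.3133 0.0198]
scene pod [4.658e-01 3.371e-01 2.240e-02 1.090e+02 7.960e-02 4.699e-01 3.437e-01] rim [4.694e-01 3.277e-01 3.680e-02 2.220e+02 5.230e-02 4.841e-01 3.273e-01] top [6.285e-01 2.449e-01 4.870e-02 1.323e+03 5.850e-02 6.377e-01 2.454e-01]
bar [628.1 245.5  60.7  16.   12.4  12.3 258. ] [0.6338 0.246  0.0882]
ears [515.4 314.1  17.3   8.6  78.6  77.3  30. ] [0.5161 0.3147 0.0218]
  shift [0.061 0.026 0.052] roll 1.162 jaw now -10.7 turn -66.6 q6 127.1
```

Call:
apply_moves:
  commands:
    - [0,0.01,0.02,-0.14,1]
    - [0,0.026,0.052,-0.28,1]
    - [0,0.026,0.052,-0.42,1]
    - [0,0.026,0.052,-0.56,1]
    - [0,0.026,0.052,-0.7,1]
    - [0,0.026,0.052,-0.84,1]
    - [0,0.026,0.052,-0.98,1]
    - [0,0.026,0.052,-1.12,1]
    - [0,0.026,0.052,-1.26,1]
    - [0,0.026,0.052,-1.4,1]
    - [0,0.026,0.052,-1.54,1]
    - [0,0.026,0.052,-1.68,1]

```text
time: 11.8
ee_pos: [0.6287, 0.2448, 0.1862]
tcp_rot: [-20.1, 89.9, -24.5]
wrist_force: [-0.3, -0.7, 0.1]
opening: 0.0852
```

```bash
python3 - <<'E'
from h import *
o=st();plan((.627,.2465,.061),102.7,o)
c=snap("top");W=world(c);f=c["frame"];print(disc(W,(.463,.329),.07,.09,.05),disc(W,(.463,.329),.046,.06,.055))
E
```

```text
{'time': 11.8, 'q': [21.298, 22.675, 28.533, 95.819, -0.041, 25.687], 'ee_pos': [0.629, 0.245, 0.186], 'tcp_rot': [-20.07, 89.943, -24.46], 'wrist_force': [-0.28, -0.698, 0.145], 'opening': 0.085}
  shift [ 0.125  0.002 -0.002] roll -0.298 jaw now 85.6 turn 17.1 q6 25.7
None None
```

Call:
apply_moves:
  commands:
    - [0,0.002,-0.002,-0.14,1]
    - [0.02,0.002,-0.002,-0.28,1]
    - [0.05,0.002,-0.002,-0.298,1]
    - [0.08,0.002,-0.002,-0.298,1]
    - [0.11,0.002,-0.002,-0.298,1]
    - [0.124,0.002,-0.002,-0.298,1]
    - [0.124,0.002,-0.002,-0.298,1]
    - [0.124,0.002,-0.002,-0.298,1]
    - [0.124,0.002,-0.002,-0.298,-1]
    - [0.124,0.002,-0.002,-0.298,-1]
    - [0.124,0.002,-0.002,-0.298,-1]
    - [0.124,0.002,-0.002,-0.298,-1]
  newtons: 80

```text
time: 13.05
ee_pos: [0.6271, 0.247, 0.0627]
tcp_rot: [-21.1, 89.9, -8.0]
wrist_force: [-0.6, -0.1, 0.0]
opening: 0.028
```

Call:
apply_moves:
  commands:
    - [0,0,0,0,-1]
    - [0,0,0,0,-1]
    - [0,0,0,0,-1]
    - [0,0,0,0,-1]

```text
time: 13.45
ee_pos: [0.6273, 0.2469, 0.0629]
tcp_rot: [-19.1, 89.9, -6.0]
wrist_force: [0.3, -0.4, 2.4]
opening: 0.0128
```

```bash
python3 - <<'E'
from h import *
o=st();plan((.463,.329,.18),133.6,o)
c=snap("top");W=world(c);f=c["frame"];print(disc(W,(.463,.329),.07,.09,.05),disc(W,(.463,.329),.046,.06,.055))
E
```

```text
{'time': 13.45, 'q': [21.506, 21.6, 13.499, 81.803, -0.05, 8.354], 'ee_pos': [0.627, 0.247, 0.063], 'tcp_rot': [-19.146, 89.891, -5.994], 'wrist_force': [0.266, -0.377, 2.372], 'opening': 0.013}
  shift [-0.117  0.117 -0.141] roll -0.531 jaw now 103.2 turn 30.4 q6 8.4
None None
```

Call:
apply_moves:
  commands:
    - [-0.04,0,0,0,-1]
    - [-0.08,0,0,0,-1]
    - [-0.117,0,0,0,-1]
    - [-0.117,0.015,-0.02,-0.12,-1]
    - [-0.117,0.035,-0.045,-0.25,-1]
    - [-0.117,0.06,-0.07,-0.38,-1]
    - [-0.117,0.08,-0.095,-0.5,-1]
    - [-0.117,0.1,-0.12,-0.531,-1]
    - [-0.117,0.117,-0.141,-0.531,-1]
    - [-0.117,0.117,-0.141,-0.531,-1]
    - [-0.117,0.117,-0.141,-0.531,-1]

```text
time: 14.6
ee_pos: [0.4629, 0.329, 0.1796]
tcp_rot: [-47.3, 89.9, -3.7]
wrist_force: [0.3, 0.5, -0.9]
opening: 0.0125
```

```bash
python3 - <<'E'
from h import *
o=st();plan((.4633,.3294,.11),133.6,o)
for n in("top","scene"):
    c=snap(n);W=world(c);f=c["frame"]
    print(n,disc(W,(.463,.329),.15,.21,.07),"sh",disc(W,(.463,.329),.022,.036,.06))
    m=yel(f)&(W[...,2]>.15)&(np.hypot(W[...,0]-.463,W[...,1]-.329)<.08);print(m.sum(),W[m].mean(0))
E
```

```text
{'time': 14.6, 'q': [35.445, 6.813, 8.658, 91.751, -0.076, -8.195], 'ee_pos': [0.463, 0.329, 0.18], 'tcp_rot': [-47.292, 89.879, -3.653], 'wrist_force': [0.277, 0.468, -0.926], 'opening': 0.013}
  shift [0.07 0.   0.  ] roll 0.001 jaw now 133.6 turn -0.0 q6 -8.2
top [4.617e-01 3.295e-01 4.850e-02 1.681e+03 1.742e-01 4.537e-01 3.146e-01] sh [4.627e-01 3.276e-01 5.910e-02 4.530e+02 3.020e-02 4.524e-01 3.040e-01]
369 [0.4480086  0.31353871 0.22944736]
scene [4.665e-01 3.278e-01 4.860e-02 1.630e+03 1.759e-01 4.844e-01 3.252e-01] sh [4.702e-01 3.261e-01 5.270e-02 5.870e+02 3.180e-02 4.872e-01 3.250e-01]
438 [0.4718784  0.3301012  0.19318207]
```

Call:
apply_moves:
  commands:
    - [0.02,0.0,0,0,-1]
    - [0.04,0,0,0,-1]
    - [0.055,0,0,0,-1]
    - [0.06,0,0,0,-1]
    - [0.066,0,0,0,-1]
    - [0.072,0,0,0,-1]
    - [0.076,0,0,0,-1]
    - [0.08,0,0,0,-1]
    - [0.082,0,0,0,-1]
    - [0.084,0,0,0,-1]
    - [0.084,0,0,0,-1]

```text
time: 15.8
ee_pos: [0.4638, 0.3284, 0.0952]
tcp_rot: [-60.9, 89.9, -17.4]
wrist_force: [0.3, -0.0, -0.2]
opening: 0.0123
```

Call:
apply_moves:
  commands:
    - [0.0015,0,0,0,-1]
    - [0.0025,0,0,0,-1]
    - [0.0025,0,0,0.12,-1]
    - [0.0025,0,0,0.24,-1]
    - [0.0025,0,0,0.36,-1]
    - [0.0025,0,0,0.48,-1]
    - [0.0025,0,0,0.6,-1]
    - [0.0025,0,0,0.72,-1]
    - [0.0025,0,0,0.84,-1]
    - [0.0025,0,0,0.92,-1]
    - [0.0025,0,0,0.98,-1]
    - [0.0025,0,0,0.98,-1]

```text
time: 17.0
ee_pos: [0.4638, 0.3285, 0.0929]
tcp_rot: [4.4, 89.9, -8.2]
wrist_force: [0.4, 0.3, -1.2]
opening: 0.0127
```

```bash
python3 - <<'E'
from h import *
o=st();plan((.4633,.3294,.093),73.6,o);print(o["torque"])
E
```

```text
{'time': 17.0, 'q': [35.351, 6.675, -1.062, 82.181, -0.077, 47.992], 'ee_pos': [0.464, 0.329, 0.093], 'tcp_rot': [4.428, 89.888, -8.214], 'wrist_force': [0.365, 0.308, -1.184], 'opening': 0.013}
  shift [-0.     0.001 -0.001] roll 0.066 jaw now 77.4 turn -3.8 q6 48.0
[ 0.08602016 -0.06920576 -0.02237542]
```

Call:
apply_moves:
  commands:
    - [0,0,0,0.03,-1]
    - [0,0,0,0.06,-1]
    - [0,0,0,0.08,-1]
    - [0,0,0,0.1,-1]
    - [0,0,0,0.1,-1]
    - [0,0,0,0.1,-1]

```text
time: 17.6
ee_pos: [0.4639, 0.3285, 0.0929]
tcp_rot: [10.0, 89.9, -8.3]
wrist_force: [-0.1, 0.5, -0.2]
opening: 0.0124
```

```bash
python3 - <<'E'
from h import *
o=st();plan((.4633,.3294,.093),73.6,o);print(o["torque"])
E
```

```text
{'time': 17.6, 'q': [35.351, 6.672, -1.06, 82.182, -0.081, 53.679], 'ee_pos': [0.464, 0.329, 0.093], 'tcp_rot': [10.044, 89.882, -8.284], 'wrist_force': [-0.081, 0.513, -0.156], 'opening': 0.012}
  shift [-0.     0.001 -0.001] roll -0.034 jaw now 71.7 turn 1.9 q6 53.7
[ 0.00750396  0.11075766 -0.00874161]
```

Call:
apply_moves:
  commands:
    - [0,0,0,0.03,-1]
    - [0,0,0,0.06,-1]
    - [0,0,0,0.09,-1]
    - [0,0,0,0.09,-1]
    - [0,0,0,0.09,-1]

```text
time: 18.1
ee_pos: [0.4638, 0.3285, 0.093]
tcp_rot: [11.4, 89.9, -12.0]
wrist_force: [-1.1, -1.9, 0.3]
opening: 0.0129
```

```bash
python3 - <<'E'
from h import *
o=st();plan((.4633,.3294,.093),73.6,o);print(o["torque"])
c=snap("top");cv2.imwrite("pics/t2.png",cv2.resize(c["frame"][180:300,110:230],(600,600),interpolation=cv2.INTER_CUBIC))
c=snap("scene");f=cv2.resize(c["frame"][170:290,330:450],(600,600),interpolation=cv2.INTER_CUBIC);cv2.imwrite("pics/s2.png",f)
E
```

```text
{'time': 18.1, 'q': [35.353, 6.669, -1.059, 82.19, -0.089, 58.802], 'ee_pos': [0.464, 0.328, 0.093], 'tcp_rot': [11.426, 89.879, -12.023], 'wrist_force': [-1.128, -1.946, 0.258], 'opening': 0.013}
  shift [-0.     0.001 -0.001] roll -0.123 jaw now 66.6 turn 7.0 q6 58.8
[-0.25486065  0.13945301  0.94893609]
```

View pics/s2.png

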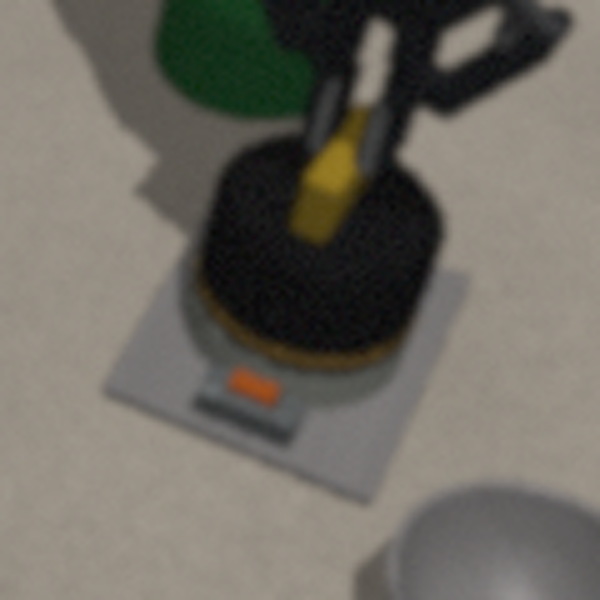

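Call:
apply_moves:
  commands:
    - [0,0,0,-0.04,-1]
    - [-0.01,0,0,-0.04,-1]
    - [-0.025,0,0,-0.04,-1]
    - [-0.05,0,0,-0.04,-1]
    - [-0.08,0,0,-0.04,-1]
    - [-0.11,0,0,-0.04,-1]
    - [-0.135,0,0,-0.04,-1]
    - [-0.135,0,0,-0.04,-1]
  newtons: 100

```text
time: 19.0
ee_pos: [0.4646, 0.3293, 0.2328]
tcp_rot: [47.1, 89.5, 25.9]
wrist_force: [0.7, 0.4, -3.9]
opening: 0.012
```

```bash
python3 - <<'E'
from h import *
o=st();plan((.4897,-.2125,.228),70,o);print(o["torque"])
for n in("top","scene"):
    c=snap(n);W=world(c);f=c["frame"]
    print(n,"pot",disc(W,(.43,-.02),.05,.064,.06),"amber",disc(W,(.655,.05),.055,.07,.06),"bottle",disc(W,(.57,.115),.095,.115,.05))
f=f[100:260,320:480];cv2.imwrite("pics/s3.png",cv2.resize(f,(600,600),interpolation=cv2.INTER_CUBIC))
E
```

```text
{'time': 19.0, 'q': [35.368, 7.773, 15.648, 97.402, -0.079, 56.608], 'ee_pos': [0.465, 0.329, 0.233], 'tcp_rot': [47.116, 89.52, 25.875], 'wrist_force': [0.677, 0.395, -3.936], 'opening': 0.012}
  shift [ 0.003 -0.496  0.22 ] roll -0.022 jaw now 68.8 turn 1.2 q6 56.6
[ 0.04324535 -0.07058318  0.03088437]
top pot [ 4.347e-01 -2.150e-02  3.160e-02  7.530e+02  5.590e-02  4.344e-01
 -2.130e-02] amber [6.610e-01 5.090e-02 2.770e-02 4.930e+02 6.170e-02 6.602e-01 5.080e-02] bottle [5.742e-01 1.152e-01 2.530e-02 4.820e+02 1.037e-01 5.728e-01 1.147e-01]
scene pot [ 4.363e-01 -2.210e-02  3.370e-02  4.380e+02  5.770e-02  4.396e-01
 -2.130e-02] amber [6.632e-01 4.890e-02 2.810e-02 5.750e+02 6.380e-02 6.660e-01 5.030e-02] bottle [5.763e-01 1.154e-01 2.620e-02 4.500e+02 1.054e-01 5.802e-01 1.148e-01]
```

View pics/s3.png

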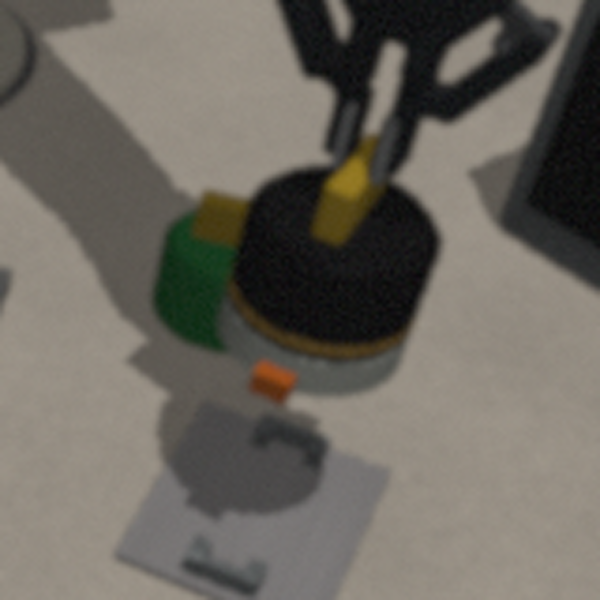

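The picture shows the closed canister lifted clear, with the base (orange ear at (272,380)) hanging locked below the top. Carrying it to the crate.

Call:
apply_moves:
  commands:
    - [0,-0.03,0.012,0,-1]
    - [0,-0.07,0.03,0,-1]
    - [0,-0.11,0.048,0,-1]
    - [0,-0.15,0.066,0,-1]
    - [0,-0.19,0.084,0,-1]
    - [0,-0.23,0.102,0,-1]
    - [0,-0.27,0.12,0,-1]
    - [0,-0.31,0.138,0,-1]
    - [0,-0.35,0.156,0,-1]
    - [0,-0.39,0.174,0,-1]
    - [0,-0.43,0.192,0,-1]
    - [0,-0.46,0.205,0,-1]

```text
time: 20.3
ee_pos: [0.4876, -0.1766, 0.2261]
tcp_rot: [85.7, 90.0, 64.4]
wrist_force: [1.1, 0.9, -4.0]
opening: 0.0116
```

```bash
python3 - <<'E'
from h import *
o=st();plan((.4897,-.2125,.093),70,o)
for n in("top","scene"):
    c=snap(n);W=world(c);f=c["frame"]
    print("crate",*rect(W,f,(.52,-.25),.028,.045,.17))
E
```

```text
{'time': 20.3, 'q': [-19.936, 1.029, 7.726, 96.693, 0.044, 1.383], 'ee_pos': [0.488, -0.177, 0.226], 'tcp_rot': [85.683, 89.956, 64.364], 'wrist_force': [1.144, 0.938, -3.991], 'opening': 0.012}
  shift [ 0.133 -0.033  0.015] roll -0.023 jaw now 68.7 turn 1.3 q6 1.4
crate [ 521.3 -246.5  212.7  192.3   95.7   47.5  982. ] [ 0.5068 -0.2249  0.0346]
crate [ 521.4 -248.3  214.4  196.3   95.8   53.2 1295. ] [ 0.5325 -0.2495  0.0347]
```

Call:
apply_moves:
  commands:
    - [0.0,-0.02,0.01,0,-1]
    - [0.02,-0.033,0.015,0,-1]
    - [0.05,-0.033,0.015,0,-1]
    - [0.08,-0.033,0.015,0,-1]
    - [0.1,-0.033,0.015,0,-1]
    - [0.115,-0.033,0.015,0,-1]
    - [0.122,-0.033,0.015,0,-1]
    - [0.127,-0.033,0.015,0,-1]
    - [0.131,-0.033,0.015,0,-1]
    - [0.132,-0.033,0.015,0,-1]
    - [0.132,-0.033,0.015,0,-1]

```text
time: 21.5
ee_pos: [0.4899, -0.2141, 0.0944]
tcp_rot: [-6.7, 89.9, -28.2]
wrist_force: [0.4, -1.0, -3.3]
opening: 0.0114
```

```bash
python3 - <<'E'
from h import *
st()
E
```

```text
{'time': 21.5, 'q': [-23.603, 2.099, -5.757, 82.094, -0.004, -2.121], 'ee_pos': [0.49, -0.214, 0.094], 'tcp_rot': [-6.734, 89.95, -28.216], 'wrist_force': [0.367, -0.971, -3.324], 'opening': 0.011}
```

Call:
apply_moves:
  commands:
    - [0.001,0,0,0,-1]
    - [0.002,0,0,0,-1]
    - [0.002,0,0,0,-1]

```text
time: 21.8
ee_pos: [0.4902, -0.2144, 0.093]
tcp_rot: [-12.6, 89.9, -34.0]
wrist_force: [0.1, -1.4, 1.8]
opening: 0.0116
```

Call:
apply_moves:
  commands:
    - [0.0,0,0,0,-0.4]
    - [0,0,0,0,0]
    - [0,0,0,0,0.5]
    - [0,0,0,0,1]
    - [-0.03,0,0,0,1]
    - [-0.06,0,0,0,1]
    - [-0.1,0,0,0,1]
    - [-0.13,0,0,0,1]
    - [-0.13,0.05,0,0,1]
    - [-0.13,0.1,0,0,1]
    - [-0.13,0.15,0,0,1]
    - [-0.13,0.2,0,0,1]

```text
time: 23.0
ee_pos: [0.5637, -0.0264, 0.2231]
tcp_rot: [-8.0, 89.8, -29.5]
wrist_force: [0.4, -1.6, 0.5]
opening: 0.0855
```

```bash
python3 - <<'E'
from h import *
o=st();plan((.4353,-.0215,.2),115,o)
for n in("top","scene"):
    c=snap(n);W=world(c);f=c["frame"]
    print(n,"pot",disc(W,(.43,-.02),.05,.064,.06),"amber",disc(W,(.655,.05),.055,.07,.06),"bottle",disc(W,(.57,.115),.095,.115,.05),"can",disc(W,(.49,-.213),.08,.095,.06))
    for a in[("bar",(.49,-.213),.105,.125,.06,yel),("ears",(.49,-.213),.012,.03,.075,lambda f:ora(f)&(f[...,2]>100))]:
        try: print(a[0],*rect(W,f,*a[1:]))
        except Exception as e: print(a[0],e)
f=f[120:270,50:220];cv2.imwrite("pics/s4.png",cv2.resize(f,(680,600),interpolation=cv2.INTER_CUBIC))
E
```

```text
{'time': 23.0, 'q': [-2.644, 7.142, 13.862, 96.583, -0.07, 18.875], 'ee_pos': [0.564, -0.026, 0.223], 'tcp_rot': [-8.003, 89.846, -29.522], 'wrist_force': [0.408, -1.561, 0.547], 'opening': 0.085}
  shift [ 0.023 -0.043 -0.121] roll -0.812 jaw now 68.5 turn 46.5 q6 18.9
top pot [ 4.362e-01 -6.300e-03  2.700e-02  1.630e+02  5.560e-02  4.372e-01
  1.000e-04] amber [6.607e-01 5.080e-02 2.740e-02 4.340e+02 6.190e-02 6.586e-01 5.310e-02] bottle [5.736e-01 1.150e-01 2.510e-02 4.790e+02 1.037e-01 5.729e-01 1.147e-01] can None
bar [ 0.  0.  0.  0.  0. 90.  0.] [nan nan nan]
ears [ 0.  0.  0.  0.  0. 90.  0.] [nan nan nan]
scene pot [ 4.362e-01 -2.080e-02  3.340e-02  4.400e+02  5.760e-02  4.396e-01
 -2.140e-02] amber [6.627e-01 4.920e-02 2.780e-02 5.740e+02 6.370e-02 6.659e-01 5.020e-02] bottle [5.767e-01 1.139e-01 2.560e-02 4.510e+02 1.055e-01 5.805e-01 1.147e-01] can [ 4.912e-01 -2.136e-01  4.860e-02  6.730e+02  8.810e-02  5.043e-01
 -2.034e-01]
bar [ 492.8 -213.1   57.6   15.3  159.2  156.1  206. ] [ 0.4954 -0.2117  0.1149]
ears [ 538.  -234.5   21.8   11.5   63.8   68.2   42. ] [ 0.5387 -0.2334  0.0208]h.py:27: RuntimeWarning: Mean of empty slice.
  q=p[:,:2]-p[:,:2].mean(0);w,V=np.linalg.eigh(q.T@q);pa=np.degrees(np.arctan2(V[1,1],V[0,1]))%180
  ret = um.true_divide(
h.py:28: RuntimeWarning: Mean of empty slice.
  return np.round([*c,*s,a%180,pa,len(p)],1),np.round(p.mean(0),4)
```

View pics/s4.png

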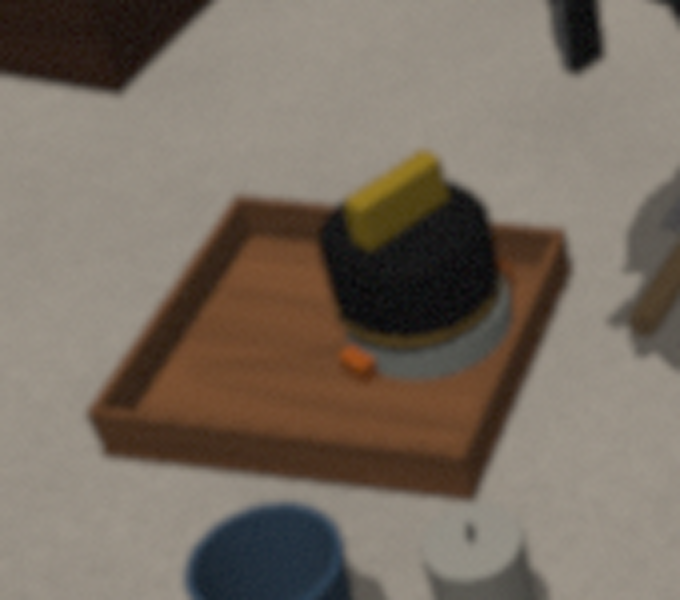

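```bash
python3 - <<'E'
from h import *
o=bot.get_obs();plan((.4355,-.0215,.12),20,o)
E
```

```text
shift [ 0.102 -0.045 -0.121] roll 0.852 jaw now 68.8 turn -48.8 q6 18.8
```

Call:
apply_moves:
  commands:
    - [0.01,-0.012,-0.04,0.12,1]
    - [0.02,-0.024,-0.08,0.25,1]
    - [0.03,-0.045,-0.121,0.38,1]
    - [0.05,-0.045,-0.121,0.5,1]
    - [0.07,-0.045,-0.121,0.62,1]
    - [0.09,-0.045,-0.121,0.74,1]
    - [0.1,-0.045,-0.121,0.852,1]
    - [0.1,-0.045,-0.121,0.852,1]
    - [0.1,-0.045,-0.121,0.852,1]
  newtons: 40

```text
time: 24.0
ee_pos: [0.4356, -0.0216, 0.1224]
tcp_rot: [67.8, 89.9, -2.1]
wrist_force: [0.3, -0.0, -0.8]
opening: 0.0856
```

```bash
python3 - <<'E'
from h import *
o=st();plan((.4355,-.0215,.018),20,o)
c=snap("scene");W=world(c);print(disc(W,(.43,-.02),.05,.064,.06))
E
```

```text
{'time': 24.0, 'q': [-2.844, -11.626, -15.471, 86.062, 0.001, 66.978], 'ee_pos': [0.436, -0.022, 0.122], 'tcp_rot': [67.758, 89.906, -2.064], 'wrist_force': [0.26, -0.011, -0.761], 'opening': 0.086}
  shift [ 0.104 -0.    -0.   ] roll 0.003 jaw now 20.2 turn -0.2 q6 67.0
[ 4.370e-01 -2.340e-02  3.300e-02  4.350e+02  5.780e-02  4.395e-01
 -2.100e-02]
```

Call:
apply_moves:
  commands:
    - [0.03,0,0,0,1]
    - [0.06,0,0,0,1]
    - [0.09,0,0,0,1]
    - [0.104,0,0,0,1]
    - [0.104,0,0,0,1]
    - [0.104,0,0,0,1]
    - [0.104,0,0,0,0.4]
    - [0.104,0,0,0,0.2]
    - [0.104,0,0,0,0.1]
    - [0.104,0,0,0,0]
    - [0.104,0,0,0,0]
    - [0.104,0,0,0,0]

```text
time: 25.25
ee_pos: [0.4371, -0.0217, 0.0206]
tcp_rot: [65.9, 89.7, -3.9]
wrist_force: [-1.4, 0.4, 7.6]
opening: 0.062
```

```bash
python3 - <<'E'
from h import *
o=st()
th=np.radians(5.7);C=np.array([.5213,-.2475]);t=C+np.array([[np.cos(th),-np.sin(th)],[np.sin(th),np.cos(th)]])@[.04,-.045];print(t)
plan((*t,.138),50.7,o)
E
```

```text
{'time': 25.25, 'q': [-2.839, -10.203, -25.56, 74.367, -0.005, 66.981], 'ee_pos': [0.437, -0.022, 0.021], 'tcp_rot': [65.883, 89.723, -3.937], 'wrist_force': [-1.448, 0.357, 7.59], 'opening': 0.062}
[ 0.56557161 -0.28830471]
  shift [-0.117  0.029  0.295] roll -0.533 jaw now 20.2 turn 30.5 q6 67.0
```

```bash
python3 - <<'E'
from h import *
o=bot.get_obs()
plan((.61,-.15,.16),50.7,o);plan((.5656,-.2883,.16),50.7,o)
E
```

```text
shift [-0.139  0.119  0.18 ] roll -0.533 jaw now 20.2 turn 30.5 q6 67.0
  shift [-0.139  0.029  0.295] roll -0.533 jaw now 20.2 turn 30.5 q6 67.0
```

Call:
apply_moves:
  commands:
    - [-0.04,0,0,0,0]
    - [-0.09,0,0,0,0]
    - [-0.139,0,0,0,0]
    - [-0.139,0.025,0.035,-0.13,0]
    - [-0.139,0.05,0.075,-0.26,0]
    - [-0.139,0.075,0.11,-0.39,0]
    - [-0.139,0.1,0.15,-0.5,0]
    - [-0.139,0.119,0.18,-0.533,0]
    - [-0.139,0.095,0.215,-0.533,0]
    - [-0.139,0.07,0.245,-0.533,0]
    - [-0.139,0.045,0.275,-0.533,0]
    - [-0.139,0.029,0.295,-0.533,0]

```text
time: 26.45
ee_pos: [0.5644, -0.2909, 0.1605]
tcp_rot: [31.4, 89.7, -8.0]
wrist_force: [0.5, 0.1, -2.8]
opening: 0.0619
```

```bash
python3 - <<'E'
from h import *
o=st();plan((.5656,-.2883,.028),50.7,o)
E
```

```text
{'time': 26.45, 'q': [-27.307, 15.894, 17.07, 90.926, 0.088, 12.041], 'ee_pos': [0.564, -0.291, 0.16], 'tcp_rot': [31.365, 89.735, -7.982], 'wrist_force': [0.484, 0.07, -2.781], 'opening': 0.062}
  shift [ 0.132  0.002 -0.001] roll -0.001 jaw now 50.7 turn 0.0 q6 12.0
```

Call:
apply_moves:
  commands:
    - [0.03,0.002,0,0,0]
    - [0.06,0.002,0,0,0]
    - [0.09,0.002,0,0,0]
    - [0.11,0.002,0,0,0]
    - [0.122,0.002,0,0,0]
    - [0.128,0.002,0,0,0]
    - [0.132,0.002,0,0,0]
    - [0.133,0.002,0,0,0]
    - [0.133,0.002,0,0,0]

```text
time: 27.35
ee_pos: [0.5668, -0.2896, 0.0284]
tcp_rot: [27.4, 89.7, -11.9]
wrist_force: [0.3, -0.3, -2.3]
opening: 0.0617
```

Call:
apply_moves:
  commands:
    - [0,0,0,0,0.6]
    - [0,0,0,0,0.7]
    - [0,0,0,0,0.7]
    - [0,0,0,0,0.7]
    - [-0.03,0,0,0,0.7]
    - [-0.07,0,0,0,0.7]
    - [-0.11,0,0,0,1]
    - [-0.15,0,0,0,1]
    - [-0.15,0,0,0,1]

```text
time: 28.25
ee_pos: [0.5676, -0.2903, 0.1851]
tcp_rot: [18.0, 89.2, -21.4]
wrist_force: [1.9, 0.1, -0.2]
opening: 0.0854
```

```bash
python3 - <<'E'
from h import *
o=st();plan((.662,.05,.18),50.7,o)
for n in("top","scene"):
    c=snap(n);W=world(c);f=c["frame"]
    print(n,"pot",disc(W,(.5656,-.288),.056,.072,.06),"amber",disc(W,(.655,.05),.055,.07,.06),"bottle",disc(W,(.57,.115),.095,.115,.05))
E
```

```text
{'time': 28.25, 'q': [-27.13, 16.003, 19.928, 93.081, 0.085, 12.216], 'ee_pos': [0.568, -0.29, 0.185], 'tcp_rot': [17.957, 89.151, -21.388], 'wrist_force': [1.884, 0.082, -0.175], 'opening': 0.085}
  shift [ 0.005  0.323 -0.143] roll -0.001 jaw now 50.7 turn 0.0 q6 12.2
top pot [ 5.674e-01 -2.877e-01  3.240e-02  7.460e+02  6.150e-02  5.664e-01
 -2.870e-01] amber [6.615e-01 5.080e-02 2.740e-02 4.950e+02 6.190e-02 6.605e-01 5.090e-02] bottle [5.739e-01 1.151e-01 2.510e-02 4.770e+02 1.041e-01 5.730e-01 1.147e-01]
scene pot [ 5.596e-01 -2.761e-01  4.690e-02  5.220e+02  6.350e-02  5.703e-01
 -2.865e-01] amber [6.637e-01 4.880e-02 2.830e-02 5.730e+02 6.380e-02 6.660e-01 5.030e-02] bottle [5.773e-01 1.143e-01 2.590e-02 4.490e+02 1.055e-01 5.803e-01 1.147e-01]
```

```bash
python3 - <<'E'
from h import *
o=bot.get_obs();plan((.6625,.05,.13),-39.3,o)
E
```

```text
shift [ 0.049  0.323 -0.141] roll 1.57 jaw now 50.7 turn -90.0 q6 12.2
```

Call:
apply_moves:
  commands:
    - [0,0.03,-0.013,0.13,1]
    - [0,0.07,-0.03,0.27,1]
    - [0,0.11,-0.047,0.4,1]
    - [0,0.15,-0.065,0.54,1]
    - [0,0.19,-0.083,0.67,1]
    - [0,0.23,-0.1,0.81,1]
    - [0.01,0.27,-0.118,0.94,1]
    - [0.02,0.3,-0.13,1.08,1]
    - [0.03,0.323,-0.141,1.21,1]
    - [0.04,0.323,-0.141,1.35,1]
    - [0.049,0.323,-0.141,1.48,1]
    - [0.049,0.323,-0.141,1.57,1]

```text
time: 29.55
ee_pos: [0.6612, 0.0497, 0.1267]
tcp_rot: [85.1, 89.8, -44.5]
wrist_force: [1.0, -0.4, -0.2]
opening: 0.0854
```

```bash
python3 - <<'E'
from h import *
o=st();plan((.6625,.05,.024),-39.3,o)
c=snap("scene");W=world(c);print(disc(W,(.655,.05),.055,.07,.06))
E
```

```text
{'time': 29.55, 'q': [4.378, 19.804, 18.222, 88.275, -0.164, 133.928], 'ee_pos': [0.661, 0.05, 0.127], 'tcp_rot': [85.091, 89.782, -44.458], 'wrist_force': [1.003, -0.437, -0.206], 'opening': 0.085}
  shift [ 0.103  0.    -0.001] roll -0.004 jaw now -39.5 turn 0.2 q6 133.9
[6.630e-01 4.800e-02 2.850e-02 5.700e+02 6.370e-02 6.658e-01 5.010e-02]
```

Call:
apply_moves:
  commands:
    - [0.03,0,0,0,1]
    - [0.06,0,0,0,1]
    - [0.09,0,0,0,1]
    - [0.103,0,0,0,1]
    - [0.103,0,0,0,1]
    - [0.103,0,0,0,1]
    - [0.103,0,0,0,0.4]
    - [0.103,0,0,0,0.2]
    - [0.103,0,0,0,0.1]
    - [0.103,0,0,0,0]
    - [0.103,0,0,0,0]
    - [0.103,0,0,0,0]

```text
time: 30.8
ee_pos: [0.6627, 0.0493, 0.0264]
tcp_rot: [109.4, 89.6, -20.4]
wrist_force: [-1.2, 1.0, 5.4]
opening: 0.0532
```

```bash
python3 - <<'E'
from h import *
o=st()
th=np.radians(5.7);C=np.array([.5213,-.2475]);t=C+np.array([[np.cos(th),-np.sin(th)],[np.sin(th),np.cos(th)]])@[-.042,-.050];print(t)
plan((.655,-.17,.17),-39.3,o)
plan((.58,-.29,.17),-39.3,o)
plan((*t,.17),-39.3,o)
E
```

```text
{'time': 30.8, 'q': [4.333, 20.542, 8.08, 77.186, -0.162, 134.129], 'ee_pos': [0.663, 0.049, 0.026], 'tcp_rot': [109.43, 89.613, -20.367], 'wrist_force': [-1.223, 0.981, 5.384], 'opening': 0.053}
[ 0.48447365 -0.30142421]
  shift [-0.143  0.135  0.173] roll -0.009 jaw now -39.8 turn 0.5 q6 134.1
  shift [-0.143  0.155  0.313] roll -0.009 jaw now -39.8 turn 0.5 q6 134.1
  shift [-0.144  0.088  0.383] roll -0.009 jaw now -39.8 turn 0.5 q6 134.1
```

Call:
apply_moves:
  commands:
    - [-0.05,0,0,0,0]
    - [-0.1,0,0,0,0]
    - [-0.144,0,0,0,0]
    - [-0.144,0.02,0.04,0,0]
    - [-0.144,0.045,0.085,0,0]
    - [-0.144,0.07,0.13,0,0]
    - [-0.144,0.09,0.175,0,0]
    - [-0.144,0.11,0.22,0,0]
    - [-0.144,0.13,0.265,0,0]
    - [-0.144,0.145,0.31,0,0]
    - [-0.144,0.118,0.345,0,0]
    - [-0.144,0.088,0.383,0,0]

```text
time: 32.0
ee_pos: [0.483, -0.3022, 0.169]
tcp_rot: [111.6, 89.7, -18.3]
wrist_force: [-0.9, 0.2, 0.5]
opening: 0.053
```

```bash
python3 - <<'E'
from h import *
o=st();plan((.4845,-.3014,.0324),-39.3,o)
E
```

```text
{'time': 32.0, 'q': [-32.071, 6.698, 7.356, 90.361, 0.073, 97.78], 'ee_pos': [0.483, -0.302, 0.169], 'tcp_rot': [111.592, 89.693, -18.258], 'wrist_force': [-0.877, 0.21, 0.533], 'opening': 0.053}
  shift [ 0.137  0.    -0.001] roll -0.01 jaw now -39.9 turn 0.6 q6 97.8
```

Call:
apply_moves:
  commands:
    - [0.03,0,-0.001,0,0]
    - [0.06,0,-0.001,0,0]
    - [0.09,0,-0.001,0,0]
    - [0.115,0,-0.001,0,0]
    - [0.127,0,-0.001,0,0]
    - [0.133,0,-0.001,0,0]
    - [0.136,0,-0.001,0,0]
    - [0.137,0,-0.001,0,0]
    - [0.137,0,-0.001,0,0]

```text
time: 32.9
ee_pos: [0.4848, -0.3019, 0.033]
tcp_rot: [109.2, 89.6, -20.7]
wrist_force: [0.5, -0.1, -0.4]
opening: 0.0531
```

Call:
apply_moves:
  commands:
    - [0,0,0,0,0.5]
    - [0,0,0,0,0.6]
    - [0,0,0,0,0.6]
    - [0,0,0,0,0.6]
    - [-0.03,0,0,0,0.6]
    - [-0.07,0,0,0,0.6]
    - [-0.11,0,0,0,1]
    - [-0.16,0,0,0,1]
    - [-0.16,0,0,0,1]

```text
time: 33.8
ee_pos: [0.4856, -0.3027, 0.2005]
tcp_rot: [102.2, 89.0, -27.6]
wrist_force: [0.9, -0.3, -0.5]
opening: 0.0854
```

```bash
python3 - <<'E'
from h import *
o=st();plan((.575,.1147,.19),95.7,o)
for n in("top","scene"):
    c=snap(n);W=world(c);f=c["frame"];cv2.imwrite(f"pics/{n}5.png",f)
    print(n,"amber",disc(W,(.4845,-.3014),.06,.076,.04),"bottle",disc(W,(.57,.115),.095,.115,.05))
E
```

```text
{'time': 33.8, 'q': [-31.974, 6.812, 10.97, 93.193, 0.073, 97.875], 'ee_pos': [0.486, -0.303, 0.201], 'tcp_rot': [102.202, 89.032, -27.646], 'wrist_force': [0.888, -0.269, -0.457], 'opening': 0.085}
  shift [ 0.009 -0.199 -0.378] roll 0.776 jaw now -39.8 turn -44.5 q6 97.9
top amber [ 4.842e-01 -2.998e-01  2.770e-02  5.920e+02  6.760e-02  4.836e-01
 -2.988e-01] bottle [5.740e-01 1.150e-01 2.530e-02 4.800e+02 1.037e-01 5.728e-01 1.147e-01]
scene amber [ 4.865e-01 -3.023e-01  2.890e-02  3.450e+02  6.920e-02  4.892e-01
 -2.991e-01] bottle [5.774e-01 1.142e-01 2.570e-02 4.550e+02 1.053e-01 5.804e-01 1.148e-01]
```

```bash
python3 - <<'E'
from h import *
o=bot.get_obs();plan((.5755,.1145,.16),-39.8,o)
E
```

```text
shift [ 0.034 -0.197 -0.378] roll -0.001 jaw now -39.8 turn 0.0 q6 97.9
```

Call:
apply_moves:
  commands:
    - [0,-0.018,-0.034,0,1]
    - [0,-0.036,-0.068,0,1]
    - [0,-0.054,-0.102,0,1]
    - [0,-0.072,-0.136,0,1]
    - [0,-0.09,-0.17,0,1]
    - [0,-0.108,-0.205,0,1]
    - [0,-0.126,-0.24,0,1]
    - [0,-0.144,-0.275,0,1]
    - [0,-0.162,-0.31,0,1]
    - [0.01,-0.18,-0.345,0,1]
    - [0.02,-0.197,-0.378,0,1]
    - [0.03,-0.197,-0.378,0,1]

```text
time: 35.1
ee_pos: [0.5754, 0.118, 0.1609]
tcp_rot: [97.9, 89.6, -31.7]
wrist_force: [0.5, -0.9, 0.6]
opening: 0.0856
```

```bash
python3 - <<'E'
from h import *
o=st();plan((.5755,.1145,.065),-39.8,o)
c=snap("scene");W=world(c);print(disc(W,(.575,.115),.095,.115,.05))
E
```

```text
{'time': 35.1, 'q': [11.739, 9.075, 9.106, 89.738, -0.277, 141.364], 'ee_pos': [0.575, 0.118, 0.161], 'tcp_rot': [97.941, 89.597, -31.686], 'wrist_force': [0.501, -0.863, 0.605], 'opening': 0.086}
  shift [0.096 0.002 0.003] roll 0.003 jaw now -39.6 turn -0.2 q6 141.4
[5.767e-01 1.140e-01 2.550e-02 4.520e+02 1.055e-01 5.804e-01 1.147e-01]
```

Call:
apply_moves:
  commands:
    - [0.0,0.002,0.003,0,1]
    - [0.03,0.002,0.003,0,1]
    - [0.06,0.002,0.003,0,1]
    - [0.09,0.002,0.003,0,1]
    - [0.096,0.002,0.003,0,1]
    - [0.096,0.002,0.003,0,1]
    - [0.096,0.002,0.003,0,0.2]
    - [0.096,0.002,0.003,0,0]
    - [0.096,0.002,0.003,0,-0.1]
    - [0.096,0.002,0.003,0,-0.2]
    - [0.096,0.002,0.003,0,-0.2]
    - [0.096,0.002,0.003,0,-0.2]

```text
time: 36.35
ee_pos: [0.5754, 0.1123, 0.0653]
tcp_rot: [95.1, 89.6, -34.6]
wrist_force: [-1.3, -0.5, 6.1]
opening: 0.0485
```

```bash
python3 - <<'E'
from h import *
o=st();plan((.5768,-.1796,.185),-39.8,o)
E
```

```text
{'time': 36.35, 'q': [11.207, 9.193, -1.315, 79.179, -0.32, 140.869], 'ee_pos': [0.575, 0.112, 0.065], 'tcp_rot': [95.1, 89.553, -34.563], 'wrist_force': [-1.293, -0.506, 6.063], 'opening': 0.049}
  shift [-0.118  0.188  0.224] roll 0.002 jaw now -39.7 turn -0.1 q6 140.9
```

Call:
apply_moves:
  commands:
    - [-0.04,0,0,0,-0.2]
    - [-0.08,0,0,0,-0.2]
    - [-0.12,0,0,0,-0.2]
    - [-0.12,0.024,0.028,0,-0.2]
    - [-0.12,0.048,0.057,0,-0.2]
    - [-0.12,0.072,0.086,0,-0.2]
    - [-0.12,0.096,0.115,0,-0.2]
    - [-0.12,0.12,0.144,0,-0.2]
    - [-0.12,0.144,0.172,0,-0.2]
    - [-0.12,0.168,0.2,0,-0.2]
    - [-0.12,0.188,0.224,0,-0.2]
    - [-0.12,0.188,0.224,0,-0.2]

```text
time: 37.55
ee_pos: [0.5761, -0.1831, 0.1867]
tcp_rot: [90.4, 89.5, -39.5]
wrist_force: [0.3, 1.0, -1.4]
opening: 0.0483
```

```bash
python3 - <<'E'
from h import *
o=st();plan((.5768,-.1796,.0715),-39.8,o)
E
```

```text
{'time': 37.55, 'q': [-17.537, 11.684, 14.952, 92.816, -0.182, 112.325], 'ee_pos': [0.576, -0.183, 0.187], 'tcp_rot': [90.371, 89.513, -39.491], 'wrist_force': [0.292, 1.016, -1.426], 'opening': 0.048}
  shift [ 0.115 -0.003 -0.003] roll -0.001 jaw now -39.9 turn 0.1 q6 112.3
```

Call:
apply_moves:
  commands:
    - [0.03,-0.002,-0.002,0,-0.2]
    - [0.06,-0.002,-0.002,0,-0.2]
    - [0.085,-0.002,-0.002,0,-0.2]
    - [0.1,-0.002,-0.002,0,-0.2]
    - [0.108,-0.002,-0.002,0,-0.2]
    - [0.112,-0.002,-0.002,0,-0.2]
    - [0.114,-0.002,-0.002,0,-0.2]
    - [0.115,-0.002,-0.002,0,-0.2]
    - [0.115,-0.002,-0.002,0,-0.2]

```text
time: 38.45
ee_pos: [0.577, -0.181, 0.0725]
tcp_rot: [93.0, 89.5, -36.8]
wrist_force: [-0.2, 0.3, -1.3]
opening: 0.0483
```

Call:
apply_moves:
  commands:
    - [0,0,0,0,0.4]
    - [0,0,0,0,0.6]
    - [0,0,0,0,0.6]
    - [0,0,0,0,0.6]
    - [-0.03,0,0,0,0.6]
    - [-0.07,0,0,0,0.6]
    - [-0.12,0,0,0,1]
    - [-0.15,0,0,0,1]
    - [-0.15,-0.04,-0.03,0,1]
    - [-0.15,-0.08,-0.06,0,1]
    - [-0.15,-0.12,-0.09,0,1]
    - [-0.15,-0.16,-0.12,0,1]

```text
time: 39.65
ee_pos: [0.5293, 0.016, 0.2212]
tcp_rot: [95.1, 89.4, -34.8]
wrist_force: [-0.0, 0.9, -0.6]
opening: 0.0856
```

Call:
apply_moves:
  commands:
    - [0,-0.03,-0.03,0,1]
    - [0,-0.06,-0.06,0,1]
    - [0,-0.09,-0.09,0,1]
    - [0,-0.12,-0.12,0,1]
    - [0,-0.12,-0.15,0,1]
    - [0,-0.12,-0.18,0,1]
    - [0,-0.12,-0.18,0,1]

```text
time: 40.35
ee_pos: [0.5538, 0.2336, 0.2185]
tcp_rot: [89.9, 89.5, -39.8]
wrist_force: [0.7, -0.5, -0.8]
opening: 0.0854
```

```bash
python3 - <<'E'
from h import *
o=st()
th=np.radians(5.7);C=np.array([.5213,-.2475]);R=np.array([[np.cos(th),-np.sin(th)],[np.sin(th),np.cos(th)]])
for n in("top","scene"):
    c=snap(n);W=world(c);f=c["frame"];cv2.imwrite(f"pics/{n}9.png",f)
    for k,g,a,b,r in[("amber",(.4845,-.301),.06,.076,.04),("pot",(.5665,-.289),.055,.072,.042),("bottle",(.576,-.18),.1,.12,.04),("can",(.49,-.213),.08,.095,.06),("stray",(.57,.1),.03,.2,.04)]:
        d=disc(W,g,a,b,r); print(n,k,d,np.round((d[:2]-C)@R,4) if d is not None else "")
    for a in[("bar",(.49,-.213),.105,.125,.06,yel),("ears",(.49,-.213),.012,.03,.075,lambda f:ora(f)&(f[...,2]>100))]:
        try: print(a[0],*rect(W,f,*a[1:]))
        except Exception as e: print(a[0],e)
    for k in NAMES[9:]+["square_tub"]:
        for r in cams.spot_in(k,n)[:1]: print(k,round(r["confidence"],2),[int(x) for x in r["rect"]])
a=cv2.resize(cv2.imread("pics/top9.png")[60:350,90:500],(400,283*1));b=cv2.imread("pics/top9.png")[150:290,360:500];c=cv2.imread("pics/scene9.png")[140:270,50:220]
cv2.imwrite("pics/f.png",np.hstack([cv2.resize(b,(400,400),interpolation=cv2.INTER_CUBIC),cv2.resize(c,(400,400),interpolation=cv2.INTER_CUBIC)]))
E
```

```text
{'time': 40.35, 'q': [23.11, 12.158, 19.055, 96.662, -0.459, 152.885], 'ee_pos': [0.554, 0.234, 0.219], 'tcp_rot': [89.938, 89.484, -39.838], 'wrist_force': [0.655, -0.464, -0.803], 'opening': 0.085}
top amber [ 4.836e-01 -3.001e-01  2.780e-02  5.930e+02  6.750e-02  4.834e-01
 -2.989e-01] [-0.0427 -0.0486]
top pot [ 5.675e-01 -2.876e-01  3.270e-02  7.430e+02  6.150e-02  5.663e-01
 -2.869e-01] [ 0.042  -0.0445]
top bottle [ 5.759e-01 -1.773e-01  2.530e-02  5.190e+02  1.095e-01  5.752e-01
 -1.761e-01] [0.0613 0.0644]
top can [ 4.888e-01 -2.129e-01  4.790e-02  1.389e+03  8.630e-02  4.867e-01
 -2.092e-01] [-0.0289  0.0377]
top stray None 
bar [ 489.5 -213.    60.7   16.4  158.3  158.7  309. ] [ 0.4881 -0.2113  0.1162]
ears [ 441.5 -181.5    2.5    1.9  171.4  156.4    4. ] [ 0.4415 -0.1814  0.0208]
candle 0.91 [340, 124, 371, 160]
stone 0.87 [292, 207, 312, 231]
mask_brush 0.67 [245, 243, 265, 325]
spatula 0.96 [336, 240, 371, 331]
cup 0.94 [374, 102, 414, 144]
scene amber [ 4.855e-01 -3.011e-01  2.790e-02  3.440e+02  6.950e-02  4.891e-01
 -2.989e-01] [-0.0409 -0.0498]
scene pot [ 5.685e-01 -2.903e-01  3.340e-02  5.300e+02  6.330e-02  5.711e-01
 -2.868e-01] [ 0.0427 -0.0473]
scene bottle [ 5.787e-01 -1.798e-01  2.650e-02  4.010e+02  1.112e-01  5.818e-01
 -1.760e-01] [0.0638 0.0617]
scene can [ 4.911e-01 -2.144e-01  4.820e-02  6.260e+02  8.840e-02  5.022e-01
 -2.033e-01] [-0.0268  0.0359]
scene stray None 
bar [ 492.9 -213.2   57.7   14.2  156.   156.8  208. ] [ 0.4952 -0.2116  0.115 ]
ears [ 538.6 -242.9    4.8    2.    81.    63.7    4. ] [ 0.5386 -0.2423  0.0209]
candle 0.79 [154, 247, 183, 287]
stone 0.75 [240, 217, 262, 234]
steel_bowl 0.94 [410, 265, 467, 317]
mask_brush 0.62 [293, 171, 323, 217]
spatula 0.85 [205, 159, 246, 203]
cup 0.91 [95, 249, 137, 294]
```

View pics/f.png

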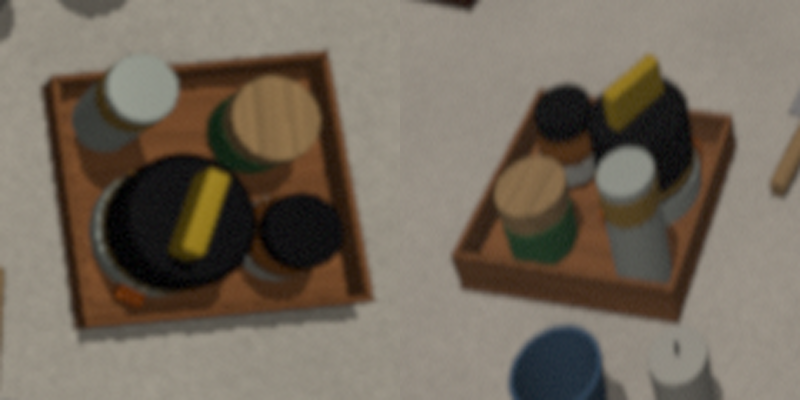

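View pics/top9.png

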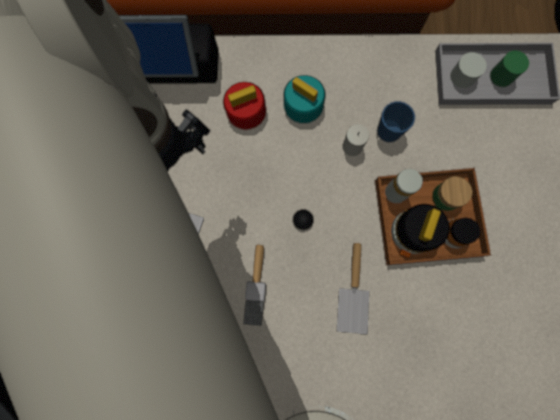

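```bash
python3 - <<'E'
from h import *
st()
for n,c0 in(("top",(.4888,-.2129)),("scene",(.4915,-.2144))):
    c=snap(n);W=world(c);f=c["frame"];h=HS(f);rr=np.hypot(W[...,0]-c0[0],W[...,1]-c0[1])
    m=(h[...,0]<14)&(h[...,1]>175)&(f[...,2]>60)&(rr>.046)&(rr<.062)&(W[...,2]>.012)&(W[...,2]<.026);p=W[m]
    print(n,len(p),p.mean(0),np.round(np.degrees(np.arctan2(p[:,1]-c0[1],p[:,0]-c0[0]))))
E
```

```text
{'time': 41.15, 'q': [22.934, 11.835, 18.857, 96.717, -0.479, 152.839], 'ee_pos': [0.553, 0.231, 0.22], 'tcp_rot': [95.271, 89.432, -34.635], 'wrist_force': [-0.503, -0.161, 0.221], 'opening': 0.085}
top 49 [ 0.439512   -0.18866534  0.01923762] [143. 144. 147. 144. 146. 148. 149. 151. 146. 149. 150. 152. 155. 157.
 145. 146. 148. 150. 152. 154. 156. 158. 160. 162. 147. 148. 150. 151.
 153. 155. 157. 158. 160. 163. 152. 154. 155. 157. 159. 161. 164. 156.
 157. 158. 159. 162. 164. 162. 163.]
scene 4 [ 0.48962929 -0.21274006  0.01985606] [151. 147. -32. -28.]
```

```bash
python3 -c "
from h import *
bot.job_done();st()"
```

```text
the job is handed in; nothing more can be done
the job is handed in; nothing more can be done
```

The home-care box is packed and the job is handed in, at about 41 s of robot time. No verdict is reported, so what follows rests on my own checks.

**What I did:** I stood the orange canister in the white base, put the black top over it and twisted it clockwise until the wrist torque rose to about 0.95 N m at the stop. I then lifted the closed canister by its bar into the box. The amber jar, white bottle and green pot followed; there was no square tub on the table.

**Last checks, both fixed cameras:**
- **Position:** all four items stand upright inside the position limits. In the box frame, in mm, the canister is at about (-28, 37), the amber jar (-42, -49), the pot (42, -46) and the bottle (62, 63). Their top faces sit at the heights expected on the box floor.
- **Lock:** the bar is about 4–5° (0.08 rad) off the ear line, against a limit of 0.2 rad. This comes mainly from the top camera, because the bottle hid the ear from the scene camera.
- **Bystanders:** none appear to have moved. I last saw the bowl in the scene camera only, because the arm hid it from the top camera.
- **Robot:** the arm is clear of everything.

**What went wrong:** my first grasp of the orange canister was too shallow. The fingers slipped shut and pressed with about 56 N at the wrist, which is under the 120 N wrist limit. I can't tell whether it counts against the 40 N limit on the arm or gripper body. The canister stayed upright and shifted about 2 mm, and a deeper second grasp worked.

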